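# Double the parts cup and hold a cleaned bush over it with tongs

### The arm

A 7-joint arm with a two-finger parallel gripper is mounted at the origin on the work surface. World frame = base frame: x ahead of the robot, y to its left, z up, the work surface at z = 0. Lengths are in m, angles in rad, forces in N, time in s.
With the tool pointing down it reaches from about 0.425 to 0.925 m from the base axis. Payload 6.8 kg.
Tool frame: the origin (TCP) lies at the centre of the arm's flange, where the gripper is bolted on; the fingertips stand 173 mm ahead of it and the grasp point (between the pads) lies 155 mm ahead of it (finger_overhang is the distance from the TCP to the fingertips, in m); y points along the fingers, z is the direction in which the jaws open and shut, and the axes are right-handed (so a half turn about y gives the same grasp; the last joint's range is limited). The gripper opens to 85 mm and grips with 20 to 120 N. Pads are 22 mm wide; open, the fingers measure 114 mm over their backs; the gripper's body (76 mm by 85 mm) begins 54 mm behind the grasp point. The pads swing forward as they close: fully open they stand 13 mm farther back than shut.
Start: joints at [1.126, 0.477, 0.022, 1.555, -0.011, 1.109, -0.083], TCP at [0.223, -0.637, 0.405] pointing down, gripper open.
Joint ranges: [-2.96, 2.96], [-0.34, 2.1], [-1.41, 1.46], [0.24, 2.44], [-1.37, 4.51], [0.17, 1.92], [-2.96, 2.96]. Speed limits (rad/s): [2.39, 2.39, 3.14, 3.14, 3.14, 3.14, 3.14].

### API

Orientations are given as a rotation vector (axis times angle).
In Python, from bench import get_obs, grab_frame, hand_in, finger_overhang gives the robot as it stands. The module is installed in compiled form; this text tells all that it offers.
- The arm moves only by the shell command python3 -m jog 'ROWS' [FORCE]. ROWS is JSON, a list of rows, each a list of 3 entries, a list of its own where there are three numbers: the shift along the tool's x, y, z in cm, then the turn about the tool's y in rad, then the gripper command: -1 is fully open, 1 is shut, values between are in proportion. In form: [[[x, y, z], twist, gripper], ...]. A call has 1 to 10 rows; each row is the pose to reach, as a shift and turn from the pose commanded when the call began, along the tool's axes at that moment; what a row does not reach only later rows make up. A row lasts 1/8 s, in which the tool goes at most 62.5 mm and 10.7 degrees, less where a joint would pass 70% of its speed; a pose out of reach is approached as far as the arm can. A call with a gripper value outside its range is refused whole. The fingers move at their own pace and stop on an object; FORCE is the grip in N (left out, the last holds). Time passes only in rows, so rows that repeat a pose let the fingers close. It gives the time, the measured TCP pose, the force and the opening at its end, in the units of the state.
- get_obs(): the state, without advancing time (a new reading comes with each control period).
- grab_frame(name): name is "scene" or "top"; returns a dict with "image" (480x640x3 uint8, blue, green, red), "fx", "fy", "cx", "cy" (pixels), "distortion" ([k1, k2, p1, p2, k3] as OpenCV has them; the pictures are not rectified), "origin" and "rotation" of the camera in the world. Camera axes: x right, y up, looking along -z (the intrinsics and any distortion apply to the point x, -y, -z); pixel columns grow to the right and rows downward; lengths in m; the calibration is good to about 2 mm. A picture is of the moment at which its call begins. There is no depth.
- hand_in(): hands the job in, once; it reports no verdict.
The state is a dict: "clock": time; "joints": joint angles; "qvel": joint speeds; "tau": joint torques, N m; "tcp_pos": TCP position; "orientation": TCP orientation; "contact_force": force on the tool from outside, world axes, zero at the start; "moment": the same for the moment, N m; "grip_width": finger opening in m.
Only numpy, scipy, OpenCV 4.12 (cv2) and the standard library are available. Lean on these libraries where they do the work, as an engineer would, in place of code of your own. Each camera call takes 0.05 s, during which the arm holds its last target.

### The job

Double up the parts cups: set the cup that stands on the bare bench into its twin on the round steel tray, fully nested and upright, and let it go. Then pick up the spring tongs, close their tips on the freshly cleaned aluminium bush (the gripper itself must not touch the bush) and lift it over to the nested cups; finish while still holding it in the tongs, clear of the cups, a few centimetres above the middle of their open mouth, without putting it down or letting go. Do not shove or knock over the jar, the wrench or the clamp.

Things in the scene. Friction and masses are not known exactly. Their poses are not given: they have to be found in the camera images.
- tray: round steel drip tray fixed to the bench, 110 mm across and 12 mm high with a 3 mm rim wall; its floor is 6 mm above the bench. Origin: centre of its underside, on the bench
- cup_tray: grey plastic stacking cup, 84 mm high, standing on the tray. Outside 36 mm across at the foot, widening to 53 mm at 56 mm height, then a step out to an upright band 64 mm across from 60 mm up to the rim. Walls 3 mm (mouth 58 mm inside), raised inner floor 34 mm above the underside. About 60 g. Origin: centre of its underside, z up its axis
- cup_bench: the twin of cup_tray, same size and shape, standing on the bare bench. Nested fully in the other cup its underside rests on that cup's inner floor, so its origin is 34 mm above the other cup's origin and its rim stands 34 mm above the other rim (about 2 mm of play all round). Origin: centre of its underside, z up its axis
- bush: plain aluminium tube bush standing on end on the bench, 28 mm outside, 18 mm bore, 45 mm high, about 44 g. Origin: centre of its lower end, z along its axis
- bush_mid (a point): centre of the bush, 22.5 mm from either end
- tongs: steel spring tongs, black rubber grips and tips, lying with the arms side by side, each on edge (they close level with the bench); 222 mm long, 120 g, mass centre 8 mm behind the origin. Origin: midway between the grips, at the underside; x to the tips, y from right arm to left, z up; pivot at x = -100 mm. A spring opens them: 3 N on each grip starts closing, 5 N at the bush, 15-25 N holds it
- tongs_left: the tongs' left arm (+y side); origin on the pivot at the underside, x along the open tongs. Its rubber grip plate is 44 mm long (tongs x -22 to 22 mm) and 32 mm high from the underside. Over the outsides of both grips: 62 mm open; squeezed to 57 mm the tips are still about 42 mm apart; at about 49 mm the tips reach the 28 mm bush and grips and tips are parallel
- tongs_right: the tongs' right arm (-y side), the mirror of the left; origin on the pivot at the underside, x along the open tongs
- tongs_tip (a point): point midway between the tip plates, 90 mm ahead of the tongs' origin and 13 mm above the underside. The upright tip plates are 32 mm long, 26 mm high from the underside, 52 mm apart inside when open; they close 1.9 times as much as the grips
- cup_bench_rim (a point): centre of the mouth of cup_bench, level with its rim, 84 mm above its underside
- jar: bystander: closed glass jar with a metal cap, 60 mm across, 85 mm high. Origin: centre of its underside
- wrench: bystander: chrome wrench lying flat, 160 mm long along its x. Origin: under its middle
- clamp: bystander: black plastic bar clamp lying flat, 120 mm long along its x, 20 mm high, jaws reaching 50 mm to +y. Origin: under the middle of its bar
Not all that is in view belongs to the job. What is shaped like the cup_bench but pink is not meant.

How it is judged:
On the way, in this order (a step that is already met when the one before it is completed fails the run):
1. the bench cup is nested upright in the cup on the tray and let go (horizontal distance between cup_bench and cup_tray below 0.006 m and z of cup_bench in the frame of cup_tray between 0.028 and 0.04 m and angle between each of cup_bench, cup_tray's own z axis and vertical below 0.1 rad and horizontal distance between cup_tray and tray below 0.035 m and z of cup_tray in the frame of tray below 0.01 m and contact force between the fingers and cup_bench below 0.1 N), for 0.2 s.
2. the bush is pinched between both tong arms and lifted off the bench, the gripper holding the tongs (contact force between each of tongs_left, tongs_right and bush above 0.3 N and contact force between the fingers and tongs above 1 N and height (world z) of bush_mid above 0.05 m), for 0.2 s.
At the end, for the whole second after the job is handed in: Cups nested on the tray and released: upright within 0.1 rad, axes within 6 mm, undersides 28-40 mm apart. Bush held by both tong arms (0.3 N each), gripper on the tongs, cups untouched; bush end 5-110 mm above the rim, 25 mm from its centre, 0.5 rad from upright, at rest (all of step 1 and contact force between each of tongs_left, tongs_right and bush above 0.3 N and contact force between the fingers and tongs above 1 N and horizontal distance between bush_mid and cup_bench_rim below 0.025 m and z of bush in the frame of cup_bench between 0.089 and 0.194 m and angle between bush's own z axis and vertical below 0.5 rad and contact force between bush and the fingers below 0.1 N and contact force between each of bush, tongs and cup_bench below 0.1 N and linear speed of each of bush, tongs, cup_bench below 0.03 m/s); the arm keeps its last pose, push and grip.
It fails at once if the gripper or arm touches the bush itself (contact force between any of the fingers, the arm and bush above 0.3 N).
It fails at once if the jar is shoved away or knocked over (distance of jar from where it was at the start of the episode above 0.03 m or angle between jar's own z axis and vertical above 0.4 rad).
It fails at once if the wrench is shoved away or knocked over (distance of wrench from where it was at the start of the episode above 0.03 m).
It fails at once if the clamp is shoved away or knocked over (distance of clamp from where it was at the start of the episode above 0.03 m).
It also fails if it takes over 64 s, if anything falls off the work surface, if the arm or the gripper's body presses on something with over 40 N, if the wrist force passes 120 N, or if a joint passes its speed limit or range.

## Working session

There is one attempt and no reset: what is moved stays moved. The work goes in short steps, Python scripts to look and compute and a shell command to move; the robot and the scene stay as the last step left them, time stands still between calls to the robot, and variables do not carry over. Pictures are saved under pics/ and viewed, and the job is handed in when it is done.

```bash
mkdir -p pics; ls; python3 - <<'E'
from bench import *
import cv2
print(get_obs(), finger_overhang)
for n in("scene","top"):
    f=grab_frame(n); cv2.imwrite(f"pics/{n}0.png",f["image"]); print({k:v for k,v in f.items() if k!="image"})
E
```

```text
pics
{'clock': 0.0, 'joints': array([ 1.12590165,  0.47780126,  0.02231258,  1.55648537, -0.01150246,
        1.10928596, -0.08306879]), 'qvel': array([ 0.0010475 ,  0.00022164, -0.00074945,  0.00016573,  0.00071249,
        0.00075111, -0.00022433]), 'tau': array([-6.35678080e-04, -5.96458375e+01,  1.60796173e+00, -2.81204921e+01,
        1.25232138e-02,  9.45267297e-03, -1.32331607e-05]), 'tcp_pos': array([ 0.22298942, -0.63679929,  0.4037098 ]), 'orientation': array([-0.34715341,  2.04076191, -2.03703662]), 'contact_force': array([ 0.52225129, -0.764663  , -0.53977403]), 'moment': array([0.00776639, 0.02054045, 0.06307337]), 'grip_width': 0.08557187795695549} 0.1734
{'fx': 543.2594684996991, 'fy': 543.2594684996991, 'cx': 325.7468384444395, 'cy': 244.13435452019473, 'distortion': array([0.0241779, 0.       , 0.       , 0.       , 0.       ]), 'origin': array([ 0.9356997 , -0.55865151,  0.92627928]), 'rotation': array([0.65848095, 0.2193717 , 0.59091077])}
{'fx': 528.7704597857476, 'fy': 528.7704597857476, 'cx': 315.9645901438442, 'cy': 250.66941585443138, 'distortion': array([-0.04705096,  0.        ,  0.        ,  0.        ,  0.        ]), 'origin': array([ 0.30958106, -0.0130448 ,  1.25354037]), 'rotation': array([ 0.16087559, -0.16200188, -1.53146081])}
```

View pics/scene0.png

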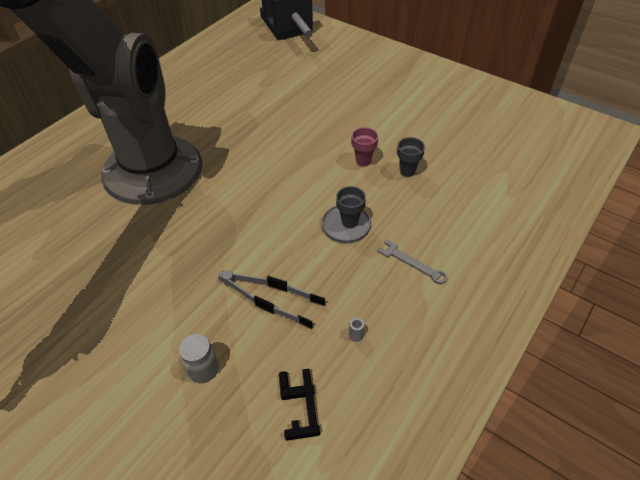

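View pics/top0.png

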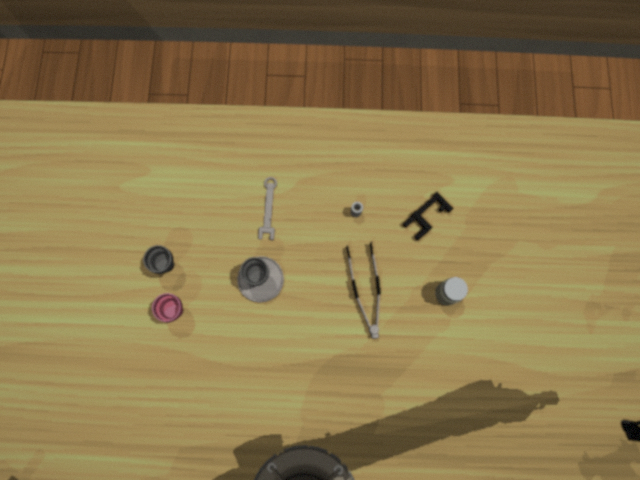

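The scene view shows the bench cup at (410,155), the pink cup at (365,147), and the tray cup at (350,205). The tongs' pivot is at (226,277) with tips at (318,300) and (305,322); the bush is at (357,330). The jar is at (199,358), the wrench at (412,262) and the clamp at (300,405). I'll enlarge these.

```bash
cat > h.py <<'E'
import numpy as np, cv2
from scipy.spatial.transform import Rotation as R
from bench import *
D=np.diag([1.,-1,-1])
def cam(f):
    Rw=R.from_rotvec(f["rotation"]).as_matrix()
    Rc=D@Rw.T; t=-Rc@np.array(f["origin"])
    K=np.array([[f["fx"],0,f["cx"]],[0,f["fy"],f["cy"]],[0,0,1]])
    return Rc,t,K,np.array(f["distortion"]),np.array(f["origin"])
def proj(f,P):
    Rc,t,K,d,_=cam(f)
    return cv2.projectPoints(np.atleast_2d(np.array(P,float)),cv2.Rodrigues(Rc)[0],t,K,d)[0][:,0]
def onz(f,px,z):
    Rc,t,K,d,o=cam(f)
    u=cv2.undistortPoints(np.array(px,float).reshape(-1,1,2),K,d)[:,0]
    r=np.c_[u,np.ones(len(u))]@Rc
    return o+r*((z-o[2])/r[:,2])[:,None]
def crop(img,x0,y0,x1,y1,s,name,step=10):
    c=cv2.resize(img[y0:y1,x0:x1],None,fx=s,fy=s,interpolation=cv2.INTER_CUBIC)
    c=np.clip(c.astype(float)*1.5,0,255).astype(np.uint8)
    for x in range((x0//step+1)*step,x1,step):
        cv2.line(c,((x-x0)*s,0),((x-x0)*s,6),(0,255,0),1); cv2.putText(c,str(x),((x-x0)*s+1,16),0,.35,(0,255,0))
    for y in range((y0//step+1)*step,y1,step):
        cv2.line(c,(0,(y-y0)*s),(6,(y-y0)*s),(0,255,0),1); cv2.putText(c,str(y),(8,(y-y0)*s+4),0,.35,(0,255,0))
    cv2.imwrite(f"pics/{name}.png",c)
def circ(c,r,z,n=40):
    a=np.linspace(0,2*np.pi,n); return np.c_[c[0]+r*np.cos(a),c[1]+r*np.sin(a),np.full(n,z)]
E
python3 - <<'E'
from h import *
s=cv2.imread("pics/scene0.png");t=cv2.imread("pics/top0.png")
crop(s,310,115,450,245,5,"s_cups"); crop(s,210,260,380,350,4,"s_tongs"); crop(t,135,235,295,315,5,"t_cups");crop(t,330,190,400,350,3,"t_tongs")
E
```

```text
(no output)
```

View pics/s_cups.png

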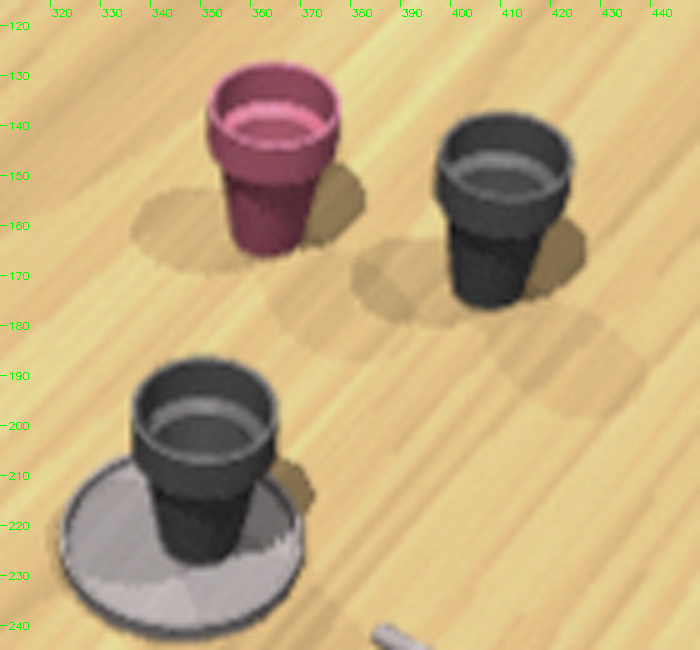

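View pics/s_tongs.png

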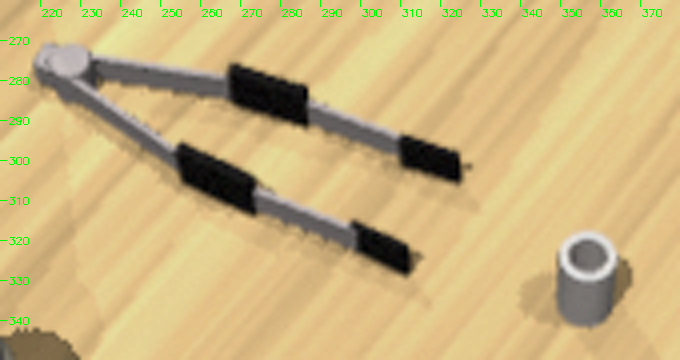

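View pics/t_cups.png

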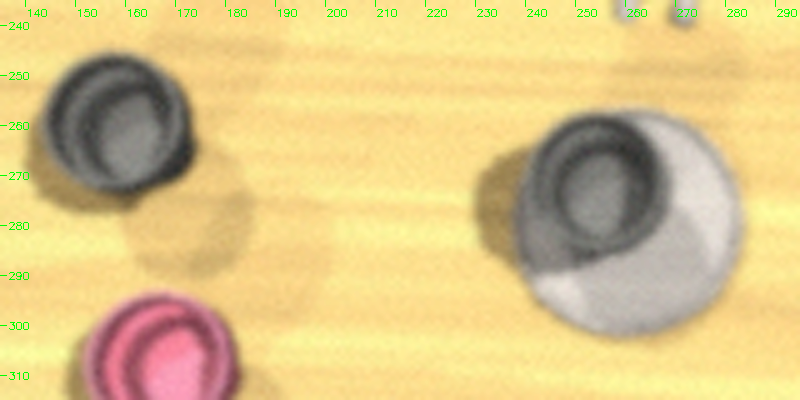

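View pics/t_tongs.png

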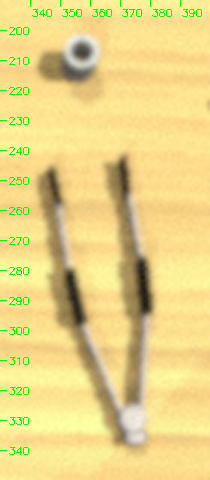

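```bash
cat >> h.py <<'E'
from scipy.optimize import least_squares
def ext(f,c,r,z):
    p=proj(f,circ(c,r,z,120)); return np.array([p[:,0].min(),p[:,0].max(),p[:,1].min(),p[:,1].max()])
def fitc(f,obs,r,z):
    obs=np.array(obs,float); c0=onz(f,[[(obs[0]+obs[1])/2,(obs[2]+obs[3])/2]],z)[0][:2]
    s=least_squares(lambda c:ext(f,c,r,z)-obs,c0); return s.x,s.fun
E
python3 - <<'E'
from h import *
np.set_printoptions(precision=4,suppress=True)
S=grab_frame("scene");T=grab_frame("top")
print("bench",fitc(S,[397.6,424.6,137.4,156.4],.032,.084),fitc(T,[144.2,173,245.8,273.6],.032,.084))
print("trayc",fitc(S,[336.8,365.6,186.4,208.4],.032,.09),fitc(T,[241.4,268.6,257.6,285.6],.032,.09))
print("bush",fitc(S,[349,364,318,330.5],.014,.045),fitc(T,[350.5,363,201,213.5],.014,.045))
print("tray",fitc(S,[322,370.5,205.5,242.5],.055,.012),fitc(T,[238.3,283.5,256.5,302.5],.055,.012))
print("pink",fitc(T,[152,183,293.5,322],.032,.084))
# tongs
print("top pts z.02 tipsL,R, gripL ends, gripR ends,pivot")
print(onz(T,[[346,247],[370,242]],.026)); 
print(onz(T,[[351.5,280],[356,299],[375.5,276],[378,295]],.032)); print(onz(T,[[374,330]],.025))
print("scene")
print(onz(S,[[325,299.5],[312,322.5],[309.7,294.3],[296.5,315.5]],.026))
print(onz(S,[[266.5,276],[286.5,281.5],[255,296],[274,306.5]],.032)); print(onz(S,[[227,275]],.025))
print(R.from_rotvec(get_obs()['orientation']).as_matrix())
E
```

```text
bench (array([0.5251, 0.3489]), array([-0.3137,  0.3125,  0.4046, -0.3945])) (array([0.5219, 0.3447]), array([ 0.3104, -0.3094, -0.0131,  0.0162]))
trayc (array([0.5044, 0.1284]), array([-0.6115,  0.6102,  0.1748, -0.1915])) (array([0.5013, 0.1245]), array([-0.7399,  0.7391, -0.1611,  0.1496]))
bush (array([ 0.6719, -0.1024]), array([-0.0113,  0.0112, -0.2772,  0.2674])) (array([ 0.6715, -0.1032]), array([ 0.3687, -0.3691,  0.5956, -0.5881]))
tray (array([0.5004, 0.1183]), array([-0.3396,  0.3384,  0.0143, -0.0371])) (array([0.4959, 0.1187]), array([-0.5716,  0.5708,  0.0586, -0.0665]))
pink (array([0.4144, 0.3149]), array([ 1.1393, -1.1359, -0.1759,  0.1841]))
top pts z.02 tipsL,R, gripL ends, gripR ends,pivot
[[ 0.5781 -0.0807  0.026 ]
 [ 0.5922 -0.1376  0.026 ]]
[[ 0.4984 -0.0949  0.032 ]
 [ 0.4542 -0.1062  0.032 ]
 [ 0.5097 -0.1509  0.032 ]
 [ 0.4652 -0.1572  0.032 ]]
[[ 0.3847 -0.1496  0.025 ]]
scene
[[ 0.5846 -0.0815  0.026 ]
 [ 0.5947 -0.1384  0.026 ]
 [ 0.5526 -0.0889  0.026 ]
 [ 0.5609 -0.1431  0.026 ]]
[[ 0.4569 -0.1067  0.032 ]
 [ 0.4986 -0.0941  0.032 ]
 [ 0.4693 -0.1573  0.032 ]
 [ 0.5153 -0.1548  0.032 ]]
[[ 0.3853 -0.1476  0.025 ]]
[[-0.9438 -0.0005  0.3305]
 [-0.3305  0.001  -0.9438]
 [ 0.0001 -1.     -0.0011]]
```

```bash
cat >> h.py <<'E'
np.set_printoptions(precision=3,suppress=True)
def to(*pts):
    o=get_obs(); M=R.from_rotvec(o["orientation"]).as_matrix()
    for p in pts: print(np.round((M.T@(np.array(p)-o["tcp_pos"]))*100,2))
E
python3 - <<'E'
from h import *
to([.5,-.15,.404],[.5235,.347,.404],[.5235,.347,.3235],[.5235,.347,.223])
E
```

```text
[-42.23   0.05 -36.8 ]
[-60.88   0.1  -82.93]
[-60.88   8.15 -82.92]
[-60.88  18.2  -82.91]
```

```bash
python3 -m jog '[[[-42,0,-37],0,-1],[[-42,0,-37],0,-1],[[-42,0,-37],0,-1],[[-42,0,-37],0,-1],[[-42,0,-37],0,-1],[[-42,0,-37],0,-1],[[-42,0,-37],0,-1],[[-42,0,-37],0,-1],[[-42,0,-37],0,-1],[[-42,0,-37],0,-1]]' 40; python3 - <<'E'
from h import *
to([.5235,.347,.404],[.5235,.347,.3235],[.5235,.347,.223])
E
```

```text
clock: 1.45
tcp_pos: [0.4992, -0.1439, 0.4049]
orientation: [-0.353, 2.035, -2.031]
contact_force: [0.7, -1.1, 0.6]
grip_width: 0.0858
[-18.93   0.19 -45.36]
[-18.92   8.24 -45.35]
[-18.9   18.29 -45.33]
```

```bash
python3 -m jog '[[[-18.9,0,-45.5],0,-1],[[-18.9,0,-45.5],0,-1],[[-18.9,0,-45.5],0,-1],[[-18.9,0,-45.5],0,-1],[[-18.9,0,-45.5],0,-1],[[-18.9,0,-45.5],0,-1],[[-18.9,0,-45.5],0,-1],[[-18.9,0,-45.5],0,-1],[[-18.9,4,-45.5],0,-1],[[-18.9,6,-45.5],0,-1]]' 40; python3 - <<'E'
from h import *
o=get_obs();print(o["joints"],R.from_rotvec(o["orientation"]).as_matrix())
to([.5235,.347,.3235],[.5235,.347,.223])
f=grab_frame("scene");crop(f["image"],300,20,460,240,3,"a1");f=grab_frame("top");crop(f["image"],100,200,260,340,4,"a2")
E
```

```text
clock: 2.7
tcp_pos: [0.5252, 0.3416, 0.3422]
orientation: [-0.349, 2.038, -2.043]
contact_force: [-0.2, -0.4, -0.5]
grip_width: 0.0854
[-0.34   0.502 -0.456  1.71   0.256  0.993 -2.123] [[-0.944 -0.002  0.33 ]
 [-0.33  -0.003 -0.944]
 [ 0.003 -1.     0.002]]
[-0.02  1.87 -0.57]
[-0.05 11.92 -0.59]
```

View pics/a1.png

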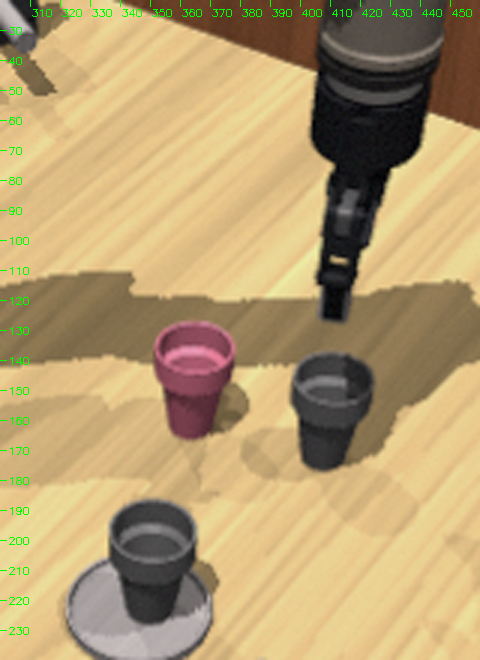

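View pics/a2.png

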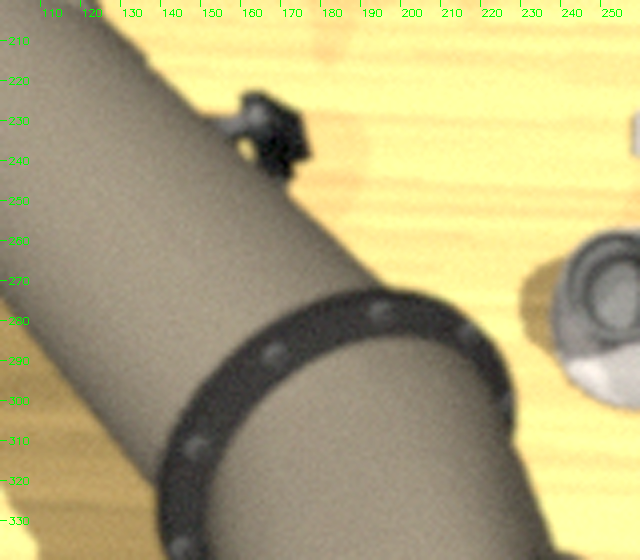

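```bash
python3 - <<'E'
from h import *
f=grab_frame("scene");o=get_obs();M=R.from_rotvec(o["orientation"]).as_matrix()
P=[o["tcp_pos"]+M@np.array(q) for q in ([-.011,.162,-.05],[.011,.162,-.05],[-.011,.162,.05],[.011,.162,.05])]
print(o["tcp_pos"],proj(f,P)); print(proj(f,[[.5235,.347,.16],[.5235,.347,.084]]))
E
```

```text
[0.526 0.341 0.344] [[423.396 101.696]
 [413.649 100.085]
 [415.26  129.391]
 [405.042 127.598]]
[[413.918 120.567]
 [410.064 146.947]]
```

```bash
python3 -m jog '[[[0,1.9,-0.6],0,-1],[[0,6,-0.6],0,-1],[[0,10,-0.6],0,-1],[[0,11.9,-0.6],0,-1],[[0,11.9,-0.6],0,-1],[[0,11.9,-0.6],0,-1],[[0,11.9,-0.6],0,-1]]' 40; python3 - <<'E'
from h import *
to([.5235,.347,.223])
f=grab_frame("scene");crop(f["image"],360,60,460,190,5,"b1")
E
```

```text
clock: 3.72
tcp_pos: [0.5238, 0.3489, 0.2273]
orientation: [-0.344, 2.039, -2.037]
contact_force: [1.4, 1.0, -0.6]
grip_width: 0.0856
[0.09 0.43 0.17]
```

View pics/b1.png

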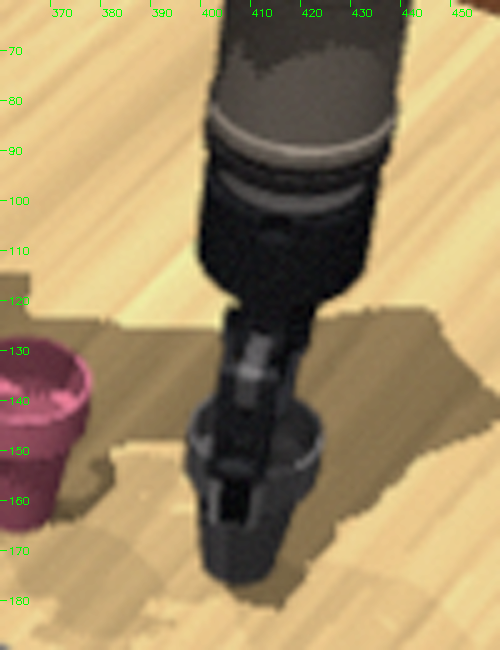

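```bash
python3 -m jog '[[[0,0.3,0.1],0,-1],[[0,0.3,0.1],0,0.5],[[0,0.3,0.1],0,0.5],[[0,0.3,0.1],0,0.5],[[0,0.3,0.1],0,0.5],[[0,0.3,0.1],0,0.5],[[0,0.3,0.1],0,0.5]]' 30; python3 - <<'E'
from h import *
to([.5235,.347,.223])
f=grab_frame("scene");crop(f["image"],360,60,460,190,5,"b2")
E
```

```text
clock: 4.65
tcp_pos: [0.5238, 0.3476, 0.223]
orientation: [-0.346, 2.039, -2.038]
contact_force: [0.2, -1.0, 5.3]
grip_width: 0.0636
[0.04 0.   0.05]
```

View pics/b2.png

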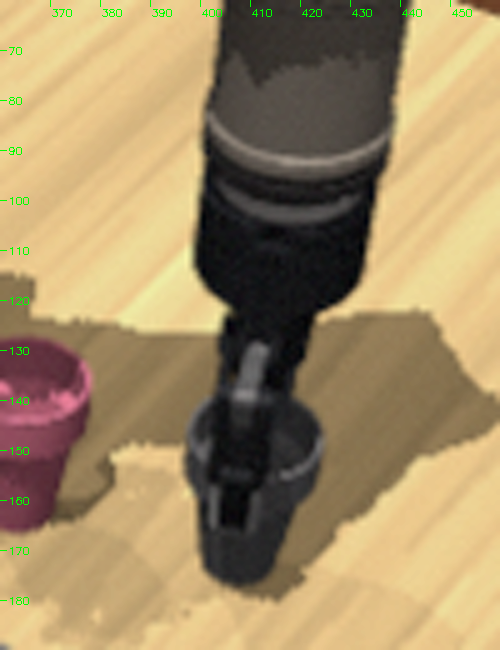

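```bash
python3 - <<'E'
from h import *
p=get_obs()["tcp_pos"]
to(p+[0,0,.12],p+[-.0207,-.2203,.12])
E
python3 -m jog '[[[0,-1,0],0,0.5],[[0,-3,0],0,0.5],[[0,-7,0],0,0.5],[[0,-12,0],0,0.5],[[0,-12,0],0,0.5],[[0,-12,0],0,0.5],[[0,-12,0],0,0.5]]'; python3 - <<'E'
from h import *
f=grab_frame("scene");crop(f["image"],330,30,460,190,4,"b3")
E
```

```text
[ -0.01 -12.    -0.  ]
[  9.22 -12.01  20.11]
clock: 5.58
tcp_pos: [0.5232, 0.3471, 0.3415]
orientation: [-0.349, 2.038, -2.041]
contact_force: [0.6, 0.2, -0.5]
grip_width: 0.0635
```

View pics/b3.png

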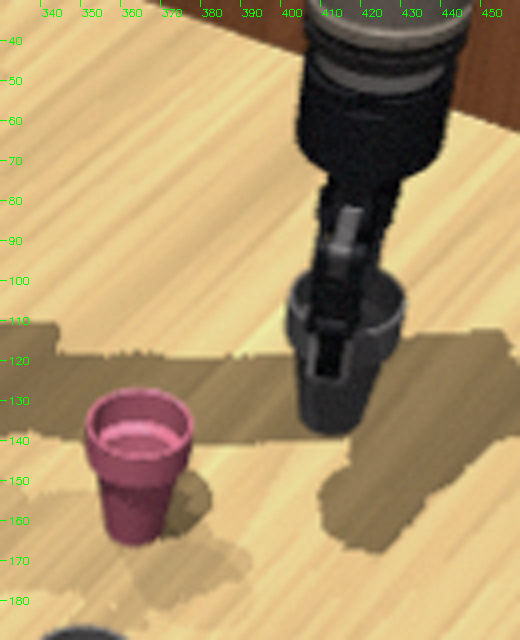

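The cup came up with the gripper: rim at about (416,103), foot at (410,137). Moving over the tray.

```bash
python3 -m jog '[[[2.4,0,5],0,0.5],[[4.8,0,10],0,0.5],[[7,0,15],0,0.5],[[9.2,0,20.1],0,0.5],[[9.2,0,20.1],0,0.5],[[9.2,0,20.1],0,0.5],[[9.2,0,20.1],0,0.5]]'; python3 - <<'E'
from h import *
f=grab_frame("scene");crop(f["image"],290,90,420,250,4,"c1");
g=grab_frame("top");crop(g["image"],190,200,330,320,5,"c2");
E
```

```text
clock: 6.5
tcp_pos: [0.5031, 0.129, 0.3425]
orientation: [-0.349, 2.038, -2.036]
contact_force: [0.2, 0.2, -0.8]
grip_width: 0.0638
```

View pics/c1.png

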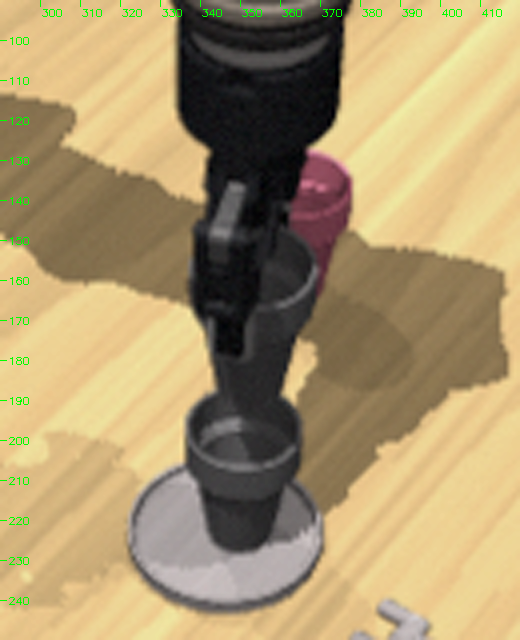

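View pics/c2.png

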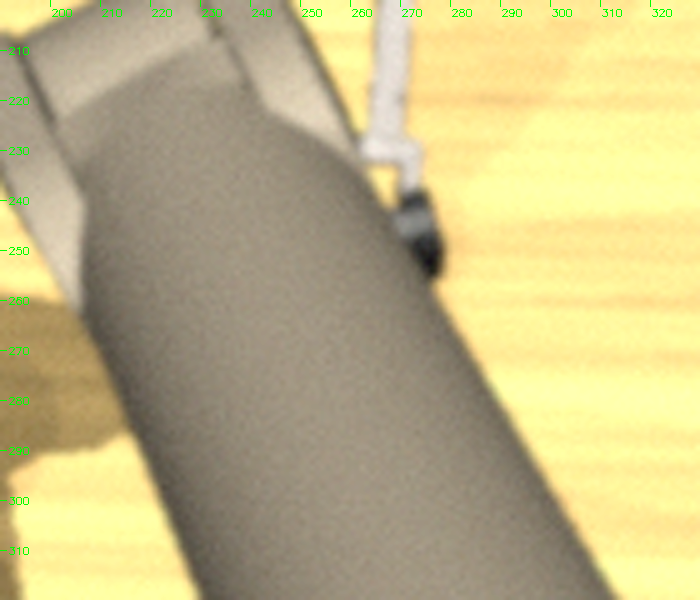

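```bash
cat > ov.py <<'E'
from h import *
def overlay(name,cups,box,s,cam_="scene"):
    f=grab_frame(cam_);im=f["image"]; x0,y0,x1,y1=box
    c=cv2.resize(im[y0:y1,x0:x1],None,fx=s,fy=s,interpolation=cv2.INTER_CUBIC); c=np.clip(c.astype(float)*2,0,255).astype(np.uint8)
    for (x,y,z) in cups:
        for r,h,col in ((.032,.084,(0,255,0)),(.029,.084,(0,255,255)),(.032,.06,(0,160,0)),(.018,0,(0,0,255))):
            p=((proj(f,circ((x,y),r,z+h))+.5-[x0,y0])*s-.5).astype(int); cv2.polylines(c,[p],False,col,1)
    cv2.imwrite(f"pics/{name}.png",c)
E
python3 - <<'E'
from ov import *
o=get_obs();print(o["tcp_pos"])
overlay("c3",[(.5044,.1284,.006),(.5044,.1301,.1185)],(300,130,400,240),6)
E
```

```text
[0.503 0.129 0.343]
```

View pics/c3.png

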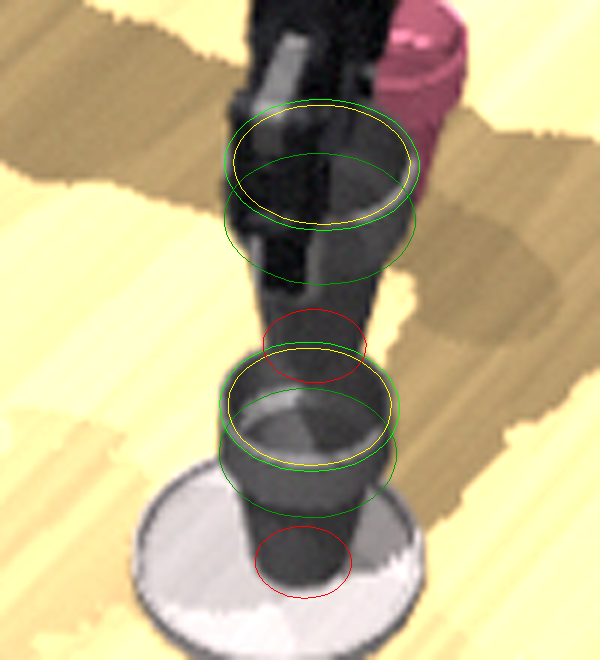

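```bash
python3 -m jog '[[[0,1,0.15],0,0.5],[[0,2,0.15],0,0.5],[[0,3,0.15],0,0.5],[[0,4,0.15],0,0.5],[[0,5,0.15],0,0.5],[[0,5.5,0.15],0,0.5],[[0,6,0.15],0,0.5],[[0,6,0.15],0,0.5]]'; python3 - <<'E'
from ov import *
o=get_obs();print(o["tcp_pos"])
overlay("c4",[(.5044,.1284,.006),(.5044,.1284,o["tcp_pos"][2]-.223)],(300,130,400,240),6)
E
```

```text
clock: 7.65
tcp_pos: [0.5036, 0.126, 0.2825]
orientation: [-0.347, 2.039, -2.039]
contact_force: [-0.2, 0.1, -1.0]
grip_width: 0.0637
[0.504 0.126 0.282]
```

View pics/c4.png

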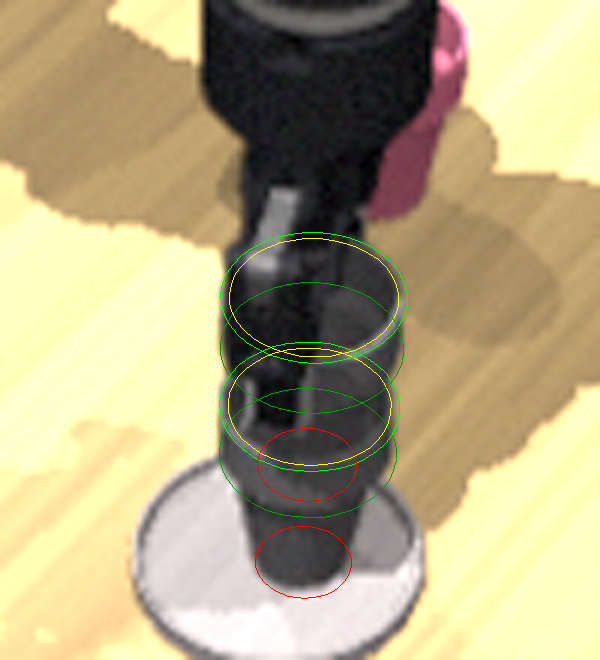

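```bash
python3 -m jog '[[[0,0.5,0],0,0.5],[[0,1.0,0],0,0.5],[[0,1.4,0],0,0.5],[[0,1.7,0],0,0.5],[[0,1.7,0],0,0.5],[[0,1.7,0],0,0.5]]'; python3 -m jog '[[[0,0.2,0],0,0.5],[[0,0.2,0],0,0.5],[[0,0.2,0],0,0.5]]'; python3 - <<'E'
from ov import *
o=get_obs();print(o["tcp_pos"],o["contact_force"],o["moment"])
overlay("c5",[(.5044,.1284,.006),(.5044,.1284,.04)],(300,130,400,240),6)
E
```

```text
clock: 8.45
tcp_pos: [0.5037, 0.126, 0.2658]
orientation: [-0.346, 2.039, -2.039]
contact_force: [-0.1, -0.1, -1.0]
grip_width: 0.0637
clock: 8.82
tcp_pos: [0.5037, 0.126, 0.2637]
orientation: [-0.347, 2.039, -2.039]
contact_force: [-0.2, 0.6, -0.7]
grip_width: 0.0637
[0.504 0.126 0.264] [-0.173  0.618 -0.681] [-0.003  0.057  0.029]
```

View pics/c5.png

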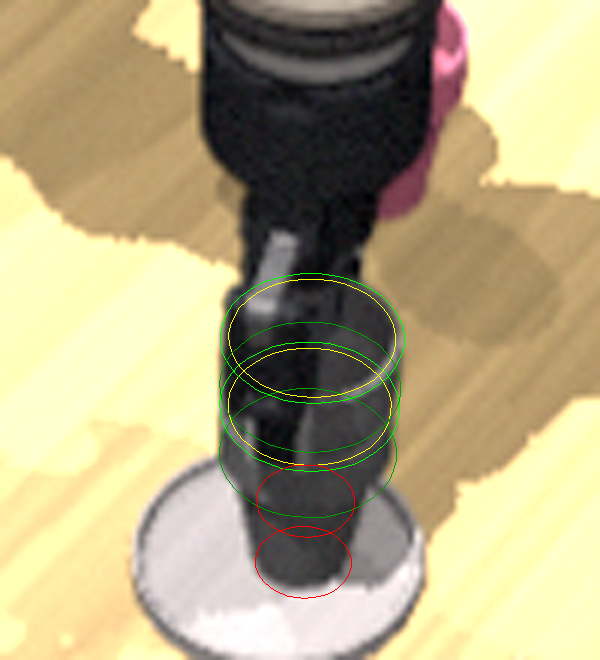

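```bash
python3 -m jog '[[[0,0.15,0],0,0.5],[[0,0.15,0],0,0.5],[[0,0.15,0],0,-1],[[0,0.15,0],0,-1],[[0,0.15,0],0,-1],[[0,0.15,0],0,-1]]';  python3 -m jog '[[[0,-1,0],0,-1],[[0,-3,0],0,-1],[[0,-7,0],0,-1],[[0,-12,0],0,-1],[[0,-15,0],0,-1]]'; python3 - <<'E'
from ov import *
o=get_obs();print(o["tcp_pos"],o["contact_force"],o["moment"])
overlay("c6",[(.5044,.1284,.006),(.5044,.1284,.04)],(300,130,400,240),6)
E
```

```text
clock: 9.62
tcp_pos: [0.5037, 0.126, 0.2621]
orientation: [-0.347, 2.039, -2.039]
contact_force: [0.8, -0.2, 0.4]
grip_width: 0.0853
clock: 10.25
tcp_pos: [0.5038, 0.1264, 0.4155]
orientation: [-0.343, 2.038, -2.037]
contact_force: [0.6, -0.3, 0.7]
grip_width: 0.0855
[0.504 0.126 0.415] [ 0.636 -0.254  0.73 ] [ 0.003 -0.04   0.058]
```

View pics/c6.png

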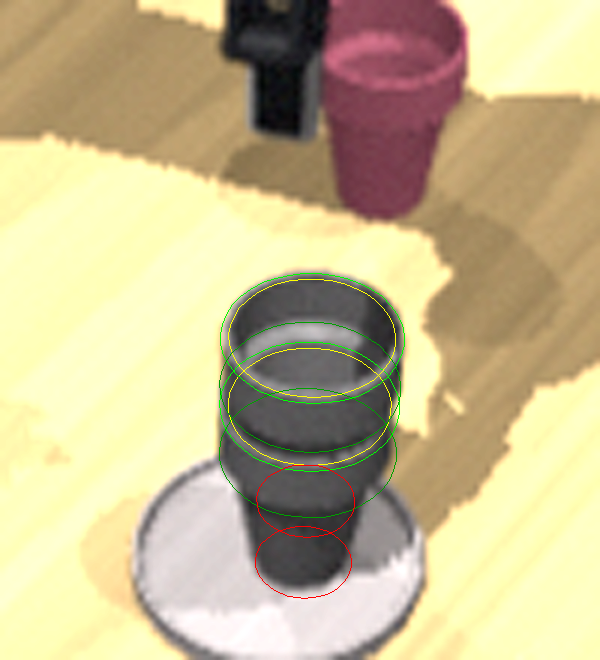

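```bash
cat > tg.py <<'E'
from h import *
def tongs_pts(x,y,th,z0=0,a=np.radians(3.72)):
    out=[]
    for s in(1,-1):
        for (pts,zs) in (([[78,24.5],[122,24.5]],(0,32)),([[174,14],[206,14]],(0,26)),):
            for z in zs:
                p=np.array(pts,float)/1000
                c,sn=np.cos(a),np.sin(a); p=np.c_[c*p[:,0]-sn*p[:,1],sn*p[:,0]+c*p[:,1]]; p[:,1]*=s
                p[:,0]-=.1
                c,sn=np.cos(th),np.sin(th)
                out.append(np.c_[x+c*p[:,0]-sn*p[:,1],y+sn*p[:,0]+c*p[:,1],np.full(2,z0+z/1000)])
    c,sn=np.cos(th),np.sin(th); out.append(circ((x-.1*c,y-.1*sn),.006,z0+.028))
    return out
def draw(name,f,img,box,s,pose,bush=None,**k):
    x0,y0,x1,y1=box
    c=cv2.resize(img[y0:y1,x0:x1],None,fx=s,fy=s,interpolation=cv2.INTER_CUBIC); c=np.clip(c.astype(float)*1.7,0,255).astype(np.uint8)
    L=tongs_pts(*pose,**k)
    if bush is not None: L+= [circ(bush,.014,0),circ(bush,.014,.045)]
    for i,l in enumerate(L):
        p=((proj(f,l)+.5-[x0,y0])*s-.5).astype(int); cv2.polylines(c,[p],False,[(0,255,0),(0,0,255)][i%2],1)
    cv2.imwrite(f"pics/{name}.png",c)
E
python3 - <<'E'
from tg import *
P=(.4825,-.128,.197)
draw("d1",grab_frame("scene"),cv2.imread("pics/scene0.png"),(215,260,375,350),5,P,(.6717,-.1028))
draw("d2",grab_frame("top"),cv2.imread("pics/top0.png"),(330,190,400,345),5,P,(.6717,-.1028))
E
```

```text
(no output)
```

View pics/d1.png

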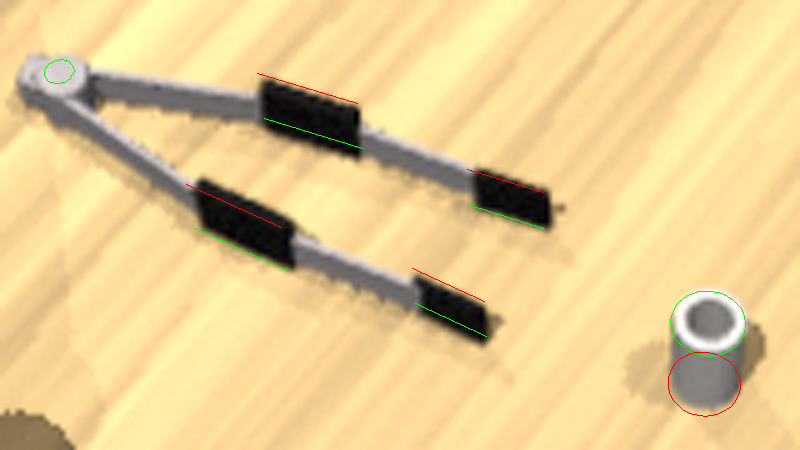

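View pics/d2.png

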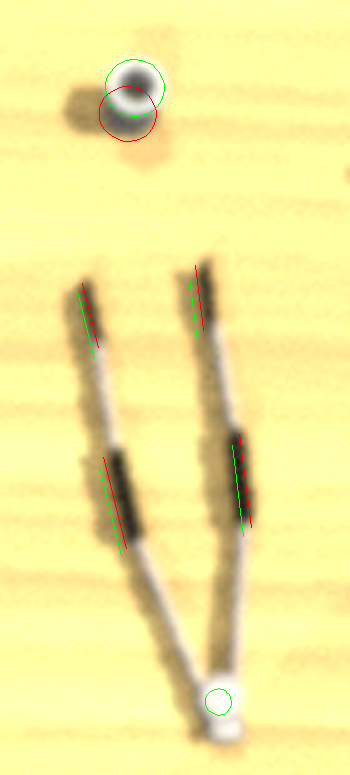

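```bash
python3 - <<'E'
from tg import *
P=(.485,-.129,.197)
to([.485,-.129,.30],[.485,-.129,.174])
E
```

```text
[10.27 11.41 23.46]
[10.32 24.01 23.45]
```

```bash
python3 -m jog '[[[10.2,0,23.5],0.14,-1],[[10.2,0,23.5],0.14,-1],[[10.2,0,23.5],0.14,-1],[[10.2,0,23.5],0.14,-1],[[10.2,4,23.5],0.14,-1],[[10.2,8,23.5],0.14,-1],[[10.2,11.4,23.5],0.14,-1],[[10.2,11.4,23.5],0.14,-1],[[10.2,11.4,23.5],0.14,-1]]'; python3 - <<'E'
from tg import *
o=get_obs();M=R.from_rotvec(o["orientation"]).as_matrix();print(o["tcp_pos"],o["joints"],M[:,2])
to([.485,-.129,.174])
P=(.485,-.129,.197)
f=grab_frame("scene");draw("e1",f,f["image"],(200,190,340,340),5,P)
f=grab_frame("top");draw("e2",f,f["image"],(200,200,400,345),4,P)
E
```

```text
clock: 11.52
tcp_pos: [0.4854, -0.1294, 0.2989]
orientation: [-0.209, 2.118, -2.118]
contact_force: [0.6, 0.6, -0.3]
grip_width: 0.0856
[ 0.485 -0.129  0.299] [ 0.367  0.348 -0.276  2.046  0.135  0.764 -1.364] [ 0.196 -0.981  0.   ]
[ 0.03 12.49 -0.05]
```

View pics/e1.png

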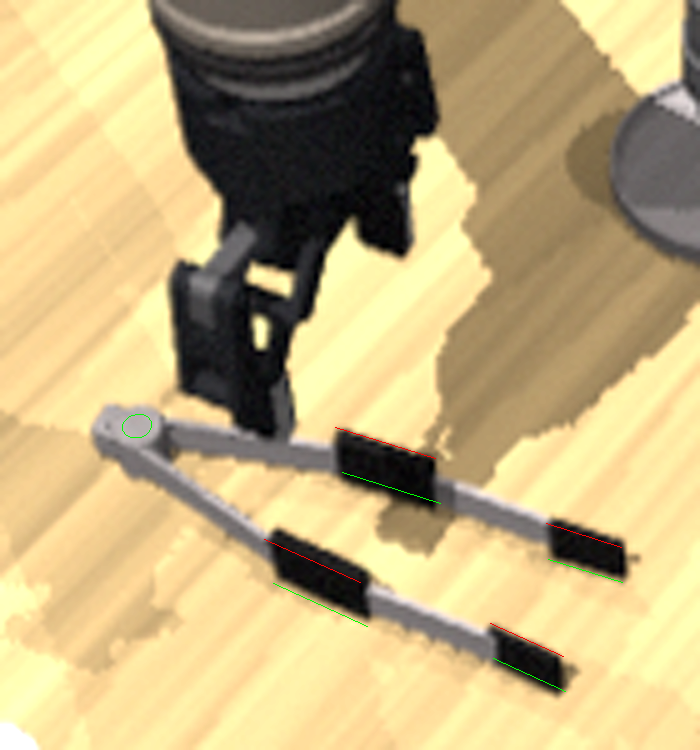

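View pics/e2.png

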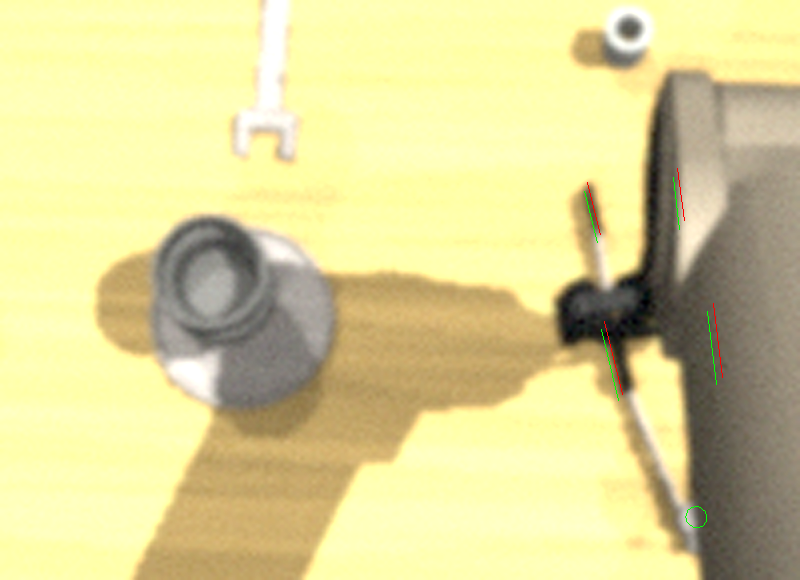

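```bash
python3 -m jog '[[[0,4,0],0,-1],[[0,7.5,0],0,-1],[[0,8.5,0],0,-1],[[0,8.5,0],0,-1],[[0,8.5,0],0,-1]]'; python3 - <<'E'
from tg import *
to([.485,-.129,.174])
P=(.485,-.129,.197)
f=grab_frame("scene");draw("e3",f,f["image"],(200,220,340,340),5,P)
f=grab_frame("top");draw("e4",f,f["image"],(320,200,420,345),5,P)
E
```

```text
clock: 12.25
tcp_pos: [0.4858, -0.1296, 0.2147]
orientation: [-0.206, 2.116, -2.118]
contact_force: [0.2, -0.6, -0.3]
grip_width: 0.085
[ 0.08  4.07 -0.08]
```

View pics/e3.png

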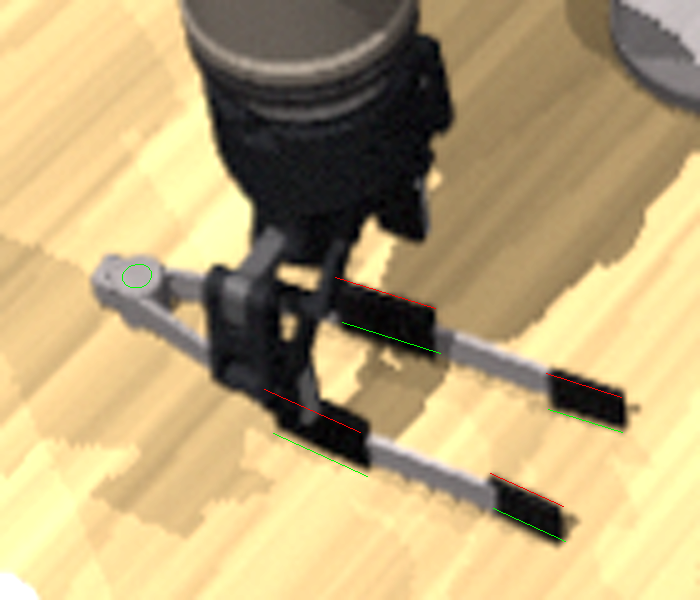

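View pics/e4.png

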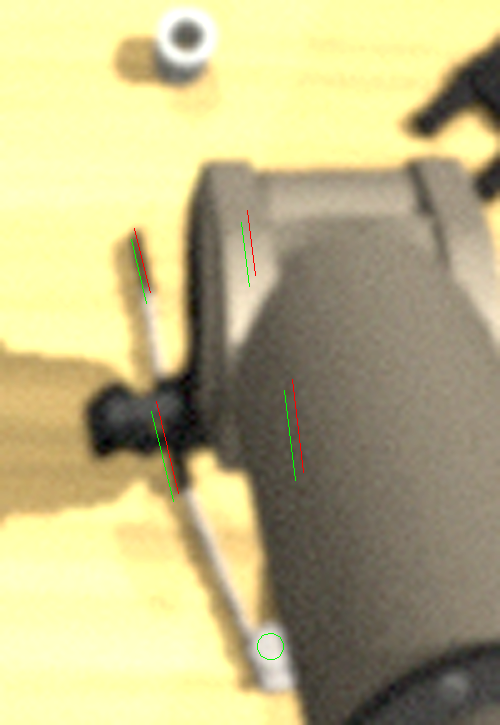

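```bash
python3 -m jog '[[[0,2,0],0,-1],[[0,3.3,0],0,-1],[[0,4,0],0,-1],[[0,4,0],0,-1],[[0,4,0],0,-1]]'; python3 - <<'E'
from tg import *
to([.485,-.129,.174])
P=(.485,-.129,.197)
f=grab_frame("scene");draw("e5",f,f["image"],(200,220,340,340),5,P)
E
```

```text
clock: 12.98
tcp_pos: [0.4853, -0.1295, 0.1735]
orientation: [-0.209, 2.118, -2.118]
contact_force: [0.1, -0.4, 1.6]
grip_width: 0.0854
[ 0.02 -0.05 -0.06]
```

View pics/e5.png

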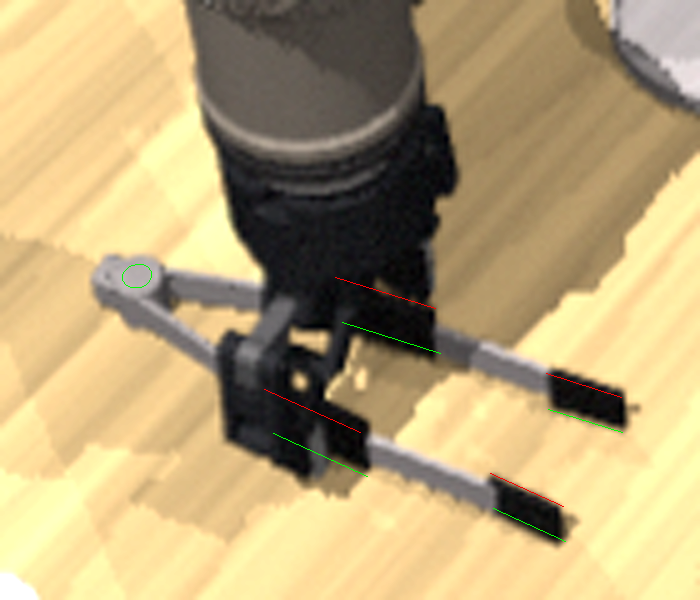

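```bash
python3 -m jog '[[[0,0,0],0,-0.34],[[0,0,0],0,-0.34],[[0,0,0],0,-0.34],[[0,0,0],0,-0.34],[[0,0,0],0,-0.34],[[0,0,0],0,-0.34]]' 25; python3 - <<'E'
from tg import *
print(get_obs()["contact_force"])
P=(.485,-.129,.197)
f=grab_frame("scene");draw("e6",f,f["image"],(200,220,340,340),5,P,a=np.radians(3.72*8/13))
f=grab_frame("top");draw("e7",f,f["image"],(320,200,420,345),5,P)
E
```

```text
clock: 13.78
tcp_pos: [0.4856, -0.1295, 0.174]
orientation: [-0.207, 2.117, -2.118]
contact_force: [-0.7, -0.3, 6.5]
grip_width: 0.0573
[-0.735 -0.302  6.464]
```

View pics/e6.png

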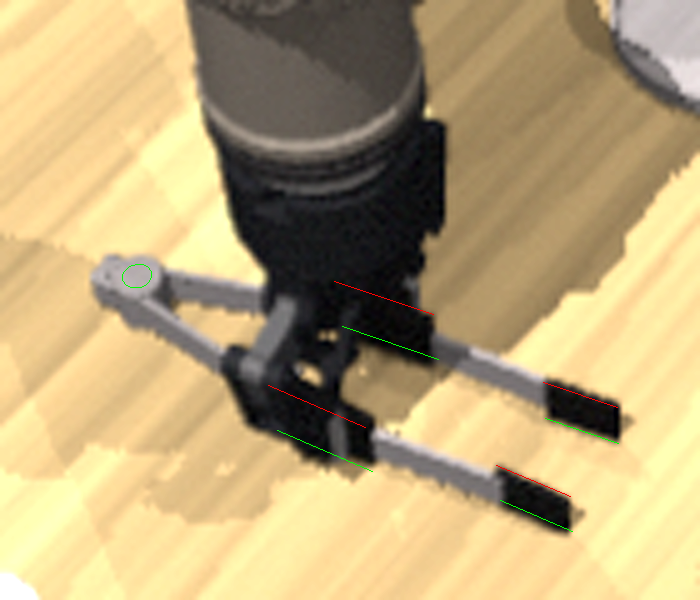

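```bash
python3 -m jog '[[[0,-0.5,0],0,-0.34],[[0,-1.1,0],0,-0.34],[[0,-1.1,0],0,-0.34],[[0,-1.1,0],0,-0.34]]'; python3 - <<'E'
from tg import *
o=get_obs();p=o["tcp_pos"];print(o["contact_force"],p)
P=(.485,-.129,.197)
f=grab_frame("scene");draw("e8",f,f["image"],(215,220,375,350),5,P,(.6717,-.1028),z0=.011,a=np.radians(3.72*8/13))
f=grab_frame("top");draw("e9",f,f["image"],(320,190,420,335),5,P,(.6717,-.1028),z0=.011,a=np.radians(3.72*8/13))
b=np.array([.6717,-.1028]);
M=R.from_rotvec(o["orientation"]).as_matrix();hx=-M[:2,0];print(hx)
g=np.array(P[:2]); d=b-(g+.09*hx); print(d); to(p+[*d,0])
E
```

```text
clock: 14.38
tcp_pos: [0.485, -0.1295, 0.1842]
orientation: [-0.209, 2.118, -2.118]
contact_force: [0.4, -0.6, -1.8]
grip_width: 0.0574
[ 0.369 -0.586 -1.791] [ 0.485 -0.129  0.184]
[0.981 0.196]
[0.098 0.009]
[-9.83 -0.02  1.08]
```

View pics/e8.png

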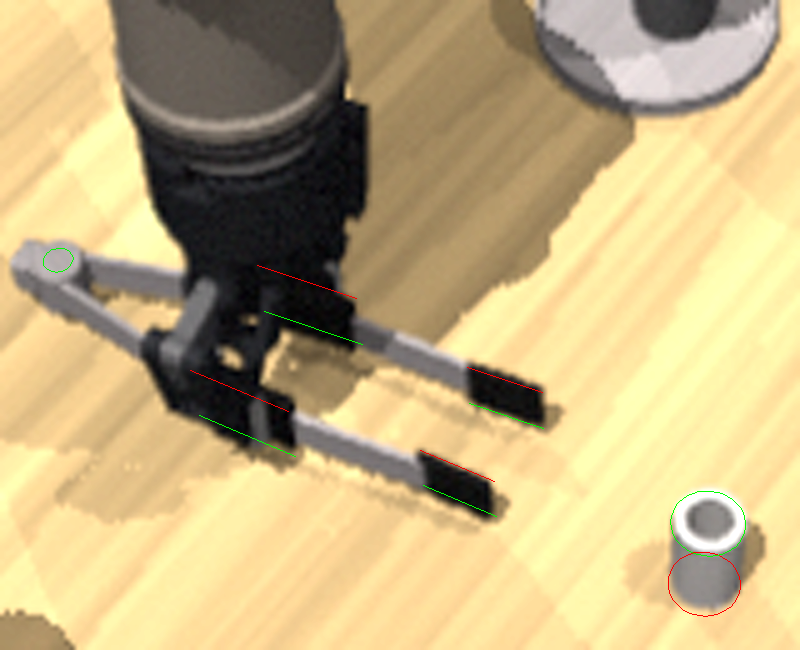

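View pics/e9.png

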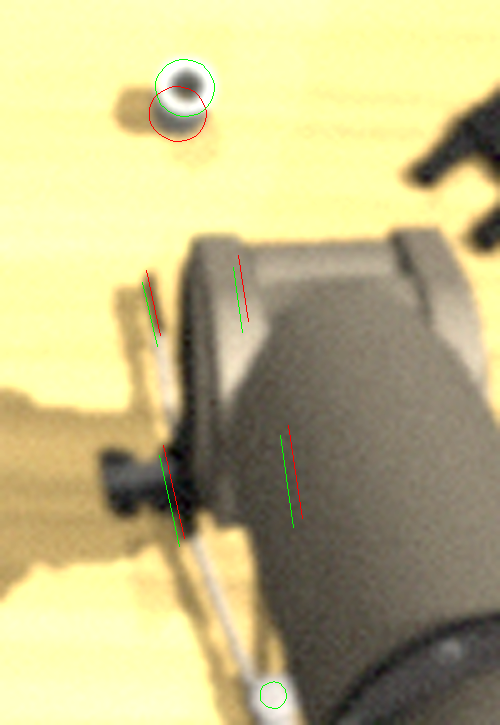

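```bash
python3 -m jog '[[[0,0,1.05],0,-0.34],[[-1,0,1.05],0,-0.34],[[-3,0,1.05],0,-0.34],[[-5,0,1.05],0,-0.34],[[-5.5,0,1.05],0,-0.34],[[-5.5,0,1.05],0,-0.34],[[-5.5,0,1.05],0,-0.34]]'; python3 - <<'E'
from tg import *
o=get_obs();p=o["tcp_pos"];
M=R.from_rotvec(o["orientation"]).as_matrix();hx=-M[:2,0];print(p,hx)
g=np.array([.485,-.129])+p[:2]-[.485,-.1295]; P=(*g,np.arctan2(hx[1],hx[0]))
f=grab_frame("scene");draw("f1",f,f["image"],(255,230,385,350),6,P,(.6717,-.1028),z0=.011,a=np.radians(3.72*8/13))
f=grab_frame("top");draw("f2",f,f["image"],(320,190,420,305),6,P,(.6717,-.1028),z0=.011,a=np.radians(3.72*8/13))
b=np.array([.6717,-.1028]);
d=b-(g+.09*hx); print(d); to(p+[*d,0])
E
```

```text
clock: 15.35
tcp_pos: [0.5402, -0.1293, 0.184]
orientation: [-0.21, 2.119, -2.119]
contact_force: [0.1, 0.5, -0.8]
grip_width: 0.0573
[ 0.54  -0.129  0.184] [0.981 0.195]
[0.043 0.008]
[-4.39  0.01  0.01]
```

View pics/f1.png

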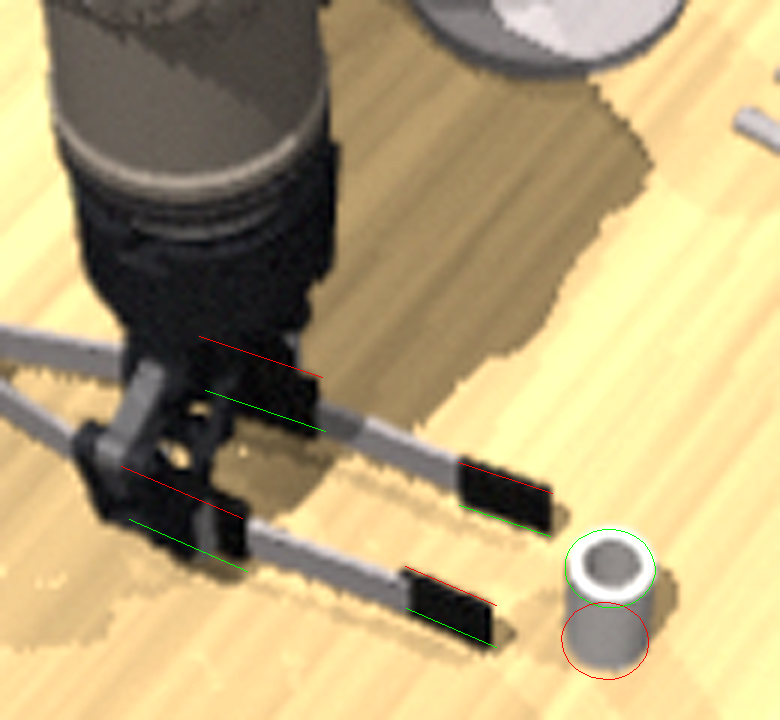

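View pics/f2.png

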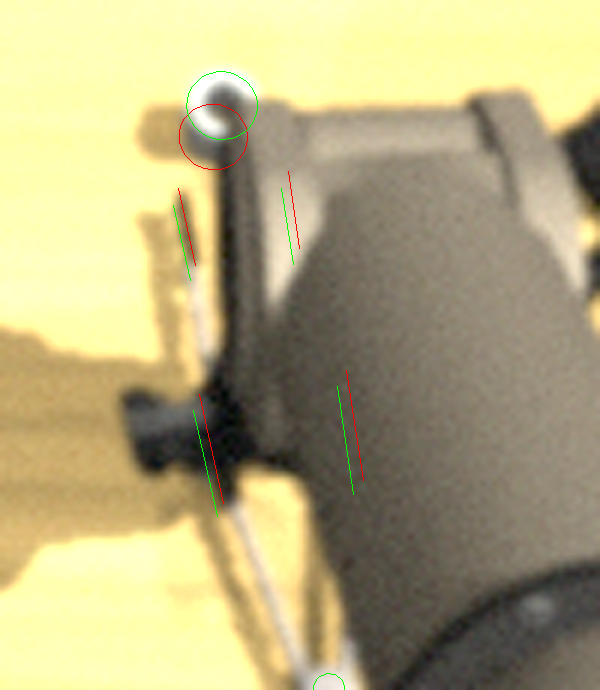

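```bash
python3 -m jog '[[[-1,0,0],0,-0.34],[[-2,0,0],0,-0.34],[[-2.5,0,0],0,-0.34],[[-2.5,0,0],0,-0.34],[[-2.5,0,0],0,-0.34]]'; cat > v.py <<'E'
from tg import *
import sys
o=get_obs();p=o["tcp_pos"];
M=R.from_rotvec(o["orientation"]).as_matrix();hx=-M[:2,0];print(p,hx,o["contact_force"])
g=np.array([.485,-.129])+p[:2]-[.485,-.1295]; P=(*g,np.arctan2(hx[1],hx[0]))
w=o["grip_width"]
f=grab_frame("scene");draw(sys.argv[1],f,f["image"],(275,250,385,350),7,P,(.6717,-.1028),z0=p[2]-.173,a=np.radians(3.72*(w-.049)/.013))
b=np.array([.6717,-.1028]);
d=b-(g+.09*hx); print(d); to(p+[*d,0])
E
python3 v.py g1
```

```text
clock: 16.08
tcp_pos: [0.5653, -0.1242, 0.184]
orientation: [-0.21, 2.118, -2.118]
contact_force: [0.1, -0.1, -1.4]
grip_width: 0.0571
[ 0.565 -0.124  0.184] [0.981 0.196] [ 0.083 -0.062 -1.377]
[0.018 0.003]
[-1.85  0.    0.03]
```

View pics/g1.png

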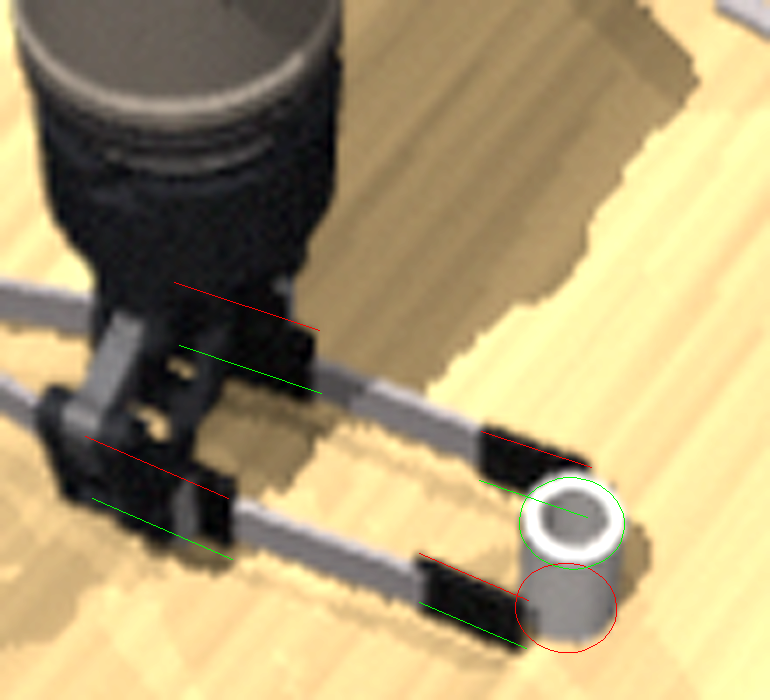

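Bush still standing at (356,330); the tips straddle it. Moving the last 1.8 cm.

```bash
python3 -m jog '[[[-0.8,0,0],0,-0.34],[[-1.5,0,0],0,-0.34],[[-1.9,0,0],0,-0.34],[[-1.9,0,0],0,-0.34],[[-1.9,0,0],0,-0.34]]'; 
python3 v.py g2
```

```text
clock: 16.75
tcp_pos: [0.584, -0.1205, 0.1841]
orientation: [-0.21, 2.118, -2.118]
contact_force: [0.1, -0.8, -2.1]
grip_width: 0.0572
[ 0.584 -0.12   0.184] [0.981 0.195] [ 0.122 -0.803 -2.105]
[-0.001 -0.   ]
[0.06 0.   0.02]
```

View pics/g2.png

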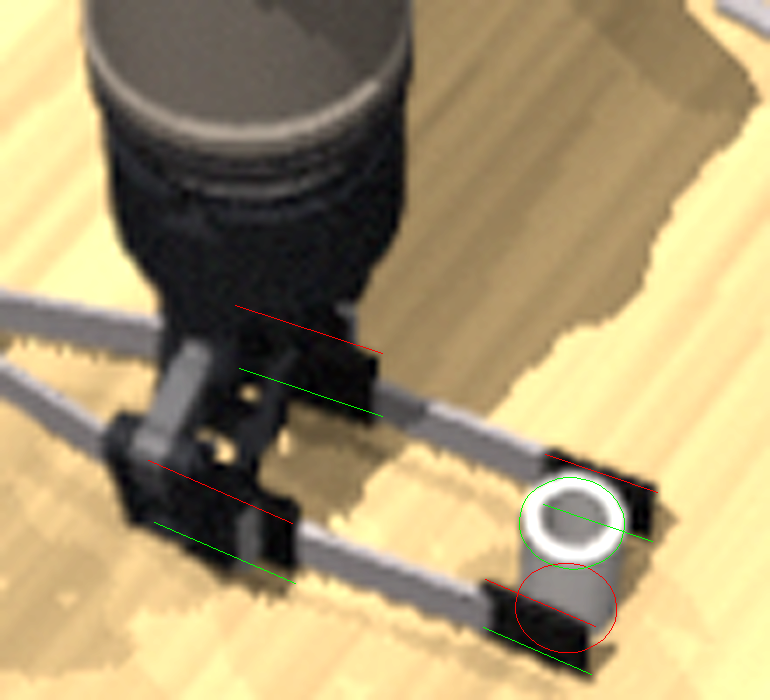

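```bash
python3 -m jog '[[[0,0,0],0,-0.2],[[0,0,0],0,-0.1],[[0,0,0],0,0.3],[[0,0,0],0,0.3],[[0,0,0],0,0.3],[[0,0,0],0,0.3]]' 22; 
python3 v.py g3
```

```text
clock: 17.55
tcp_pos: [0.5841, -0.1205, 0.1842]
orientation: [-0.209, 2.118, -2.118]
contact_force: [-2.4, -0.2, 2.0]
grip_width: 0.049
[ 0.584 -0.12   0.184] [0.981 0.195] [-2.368 -0.156  2.027]
[-0.001 -0.   ]
[0.07 0.   0.03]
```

View pics/g3.png

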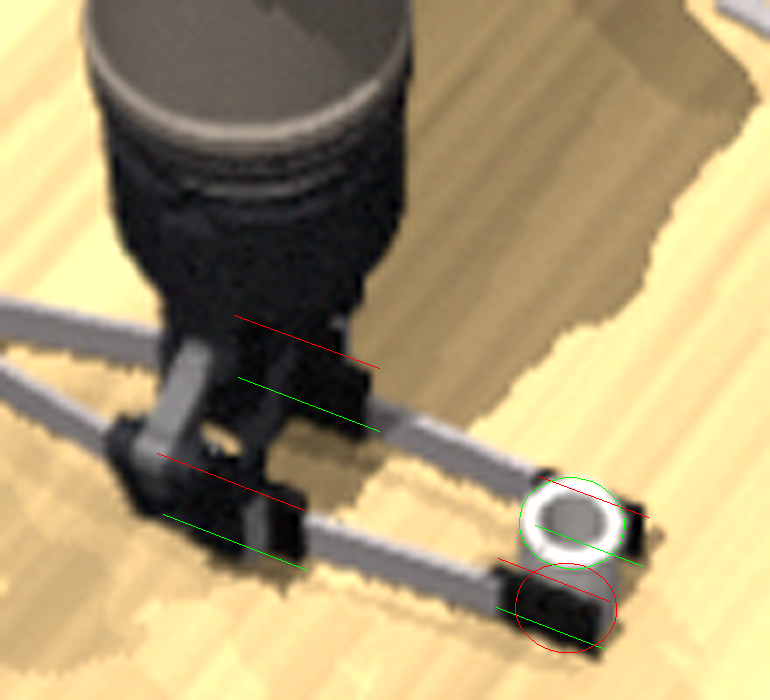

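```bash
python3 -m jog '[[[0,0,0],0,0.3],[[0,0,0],0,0.3],[[0,-0.5,0],0,0.3],[[0,-1.5,0],0,0.3],[[0,-3,0],0,0.3],[[0,-5,0],0,0.3],[[0,-5,0],0,0.3],[[0,-5,0],0,0.3],[[0,-5,0],0,0.3]]' 25; python3 - <<'E'
from h import *
o=get_obs();print(o["contact_force"],o["moment"])
f=grab_frame("scene");crop(f["image"],250,200,400,350,5,"h1")
E
```

```text
clock: 18.73
tcp_pos: [0.5838, -0.1204, 0.2336]
orientation: [-0.21, 2.119, -2.118]
contact_force: [0.2, -0.3, -1.5]
grip_width: 0.0487
[ 0.194 -0.302 -1.492] [-0.05   0.069  0.02 ]
```

View pics/h1.png

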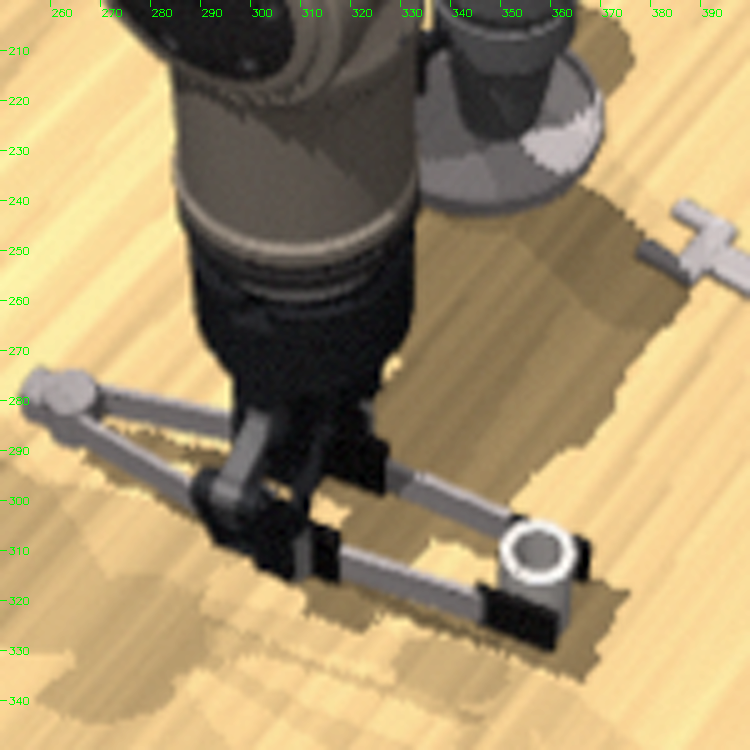

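```bash
python3 -m jog '[[[0,-2,0],0,0.3],[[0,-5,0],0,0.3],[[0,-8,0],0,0.3],[[0,-11,0],0,0.3],[[0,-14,0],0,0.3],[[0,-16.7,0],0,0.3],[[0,-16.7,0],0,0.3],[[0,-16.7,0],0,0.3]]'; python3 - <<'E'
from h import *
o=get_obs();print(o["contact_force"],o["moment"],o["joints"])
to([.4588,.0487,.40])
f=grab_frame("scene");crop(f["image"],220,100,400,300,3,"h2")
E
```

```text
clock: 19.77
tcp_pos: [0.5838, -0.1204, 0.4007]
orientation: [-0.21, 2.119, -2.118]
contact_force: [-0.1, 0.6, -1.8]
grip_width: 0.0491
[-0.116  0.559 -1.789] [-0.042  0.056  0.012] [ 0.312  0.368 -0.274  1.74   0.112  1.05  -1.374]
[  8.95   0.08 -19.03]
```

View pics/h2.png

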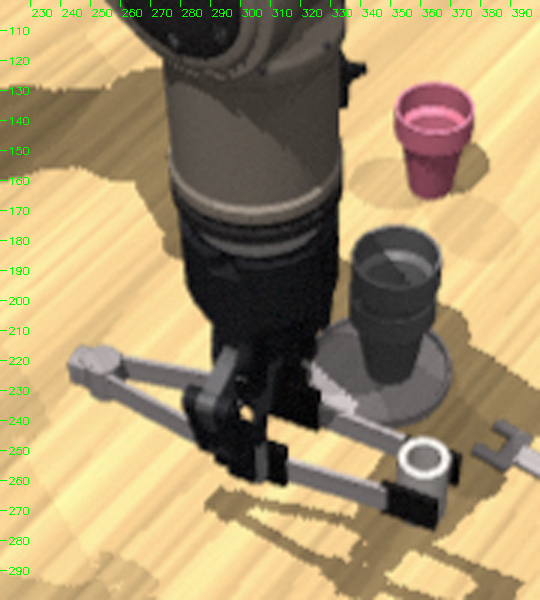

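```bash
python3 -m jog '[[[0.5,0,-1],-0.05,0.3],[[1.4,0,-3],-0.13,0.3],[[2.5,0,-5.3],-0.24,0.3],[[3.6,0,-7.6],-0.35,0.3],[[4.7,0,-10],-0.46,0.3],[[5.8,0,-12.3],-0.57,0.3],[[6.9,0,-14.6],-0.67,0.3],[[8,0,-17],-0.76,0.3],[[8.7,0,-18.5],-0.83,0.3],[[9,0,-19],-0.85,0.3]]';python3 -m jog '[[[0,0,0],0,0.3],[[0,0,0],0,0.3]]'; cat > w.py <<'E'
from ov import *
import sys
o=get_obs();M=R.from_rotvec(o["orientation"]).as_matrix();hx=-M[:2,0]
b=o["tcp_pos"][:2]+.0897*hx;print(o["contact_force"],o["moment"],hx,"bush",b,o["joints"])
f=grab_frame("scene");crop(f["image"],260,80,420,240,5,sys.argv[1])
g=grab_frame("top");crop(g["image"],190,200,330,340,5,sys.argv[1]+"t")
E
python3 w.py i1
```

```text
clock: 21.08
tcp_pos: [0.4577, 0.0494, 0.4007]
orientation: [-0.918, 1.582, -1.581]
contact_force: [-0.2, 0.1, -1.2]
grip_width: 0.0487
clock: 21.32
tcp_pos: [0.4591, 0.0477, 0.4011]
orientation: [-0.913, 1.585, -1.585]
contact_force: [-0.0, -0.4, -1.9]
grip_width: 0.0489
[-0.025 -0.379 -1.922] [-0.032 -0.033 -0.019] [0.502 0.865] bush [0.504 0.125] [ 0.245  0.168 -0.532  2.021  0.102  0.978 -0.863]
```

View pics/i1.png

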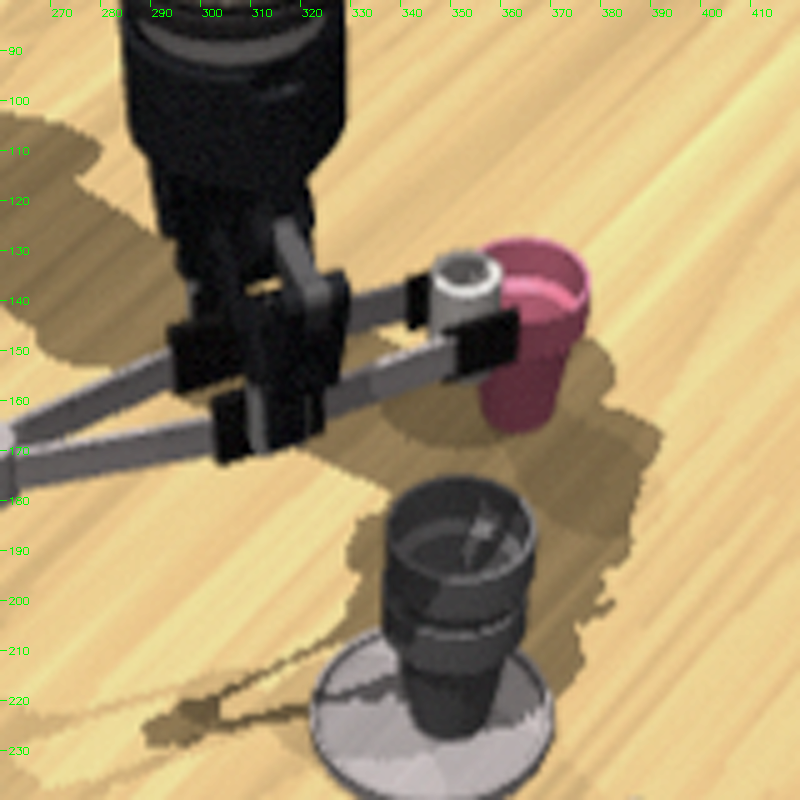

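View pics/i1t.png

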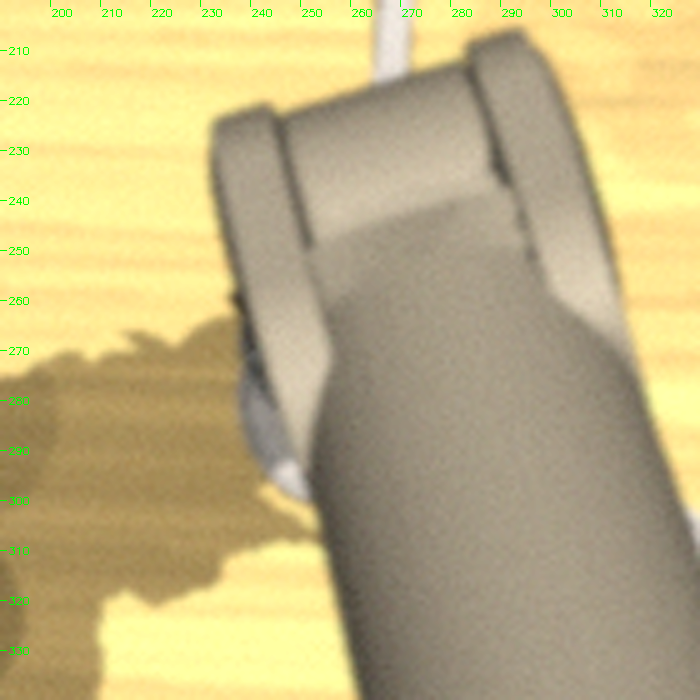

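```bash
python3 - <<'E'
from h import *
f=grab_frame("scene")
print("bush",fitc(f,[346.2,360.2,129.8,140],.014,.262)); print("rim",fitc(f,[337.3,367.3,175,196.3],.032,.124))
E
python3 -m jog '[[[0,1.5,0],0,0.3],[[0,3,0],0,0.3],[[0,4,0],0,0.3],[[0,4.5,0],0,0.3],[[0,4.5,0],0,0.3],[[0,4.5,0],0,0.3],[[0,4.5,0],0,0.3]]'; python3 w.py i2
```

```text
bush (array([0.506, 0.125]), array([-0.445,  0.444,  0.266, -0.269]))
rim (array([0.505, 0.13 ]), array([-0.354,  0.353, -0.222,  0.19 ]))
clock: 22.35
tcp_pos: [0.459, 0.0483, 0.3566]
orientation: [-0.913, 1.583, -1.584]
contact_force: [0.4, -0.7, -2.5]
grip_width: 0.0484
[ 0.359 -0.704 -2.509] [0.02  0.037 0.016] [0.5   0.866] bush [0.504 0.126] [ 0.227  0.227 -0.525  2.07   0.147  0.879 -0.906]
```

View pics/i2.png

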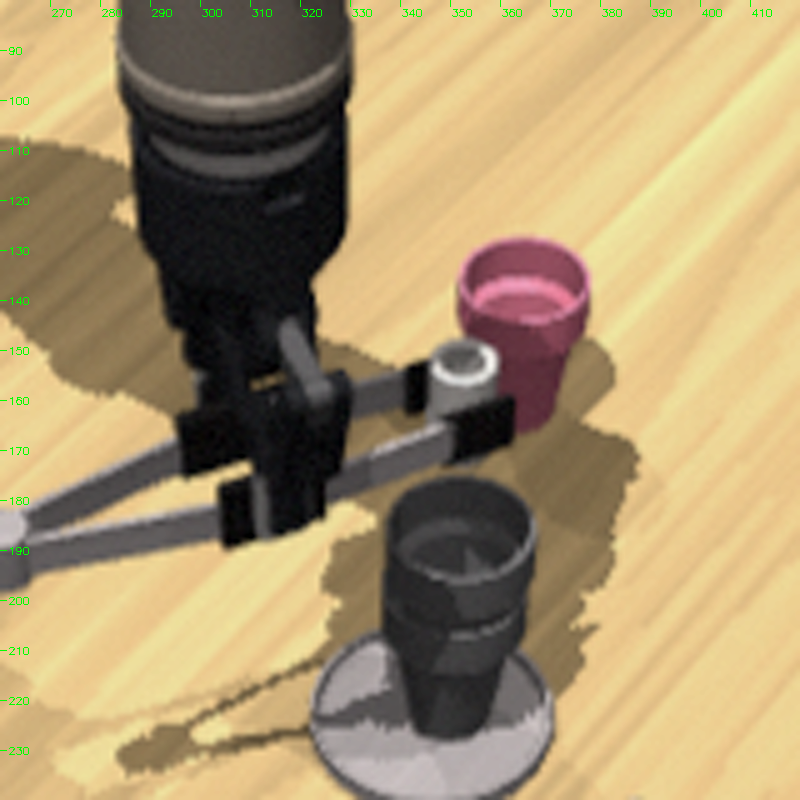

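```bash
python3 -m jog '[[[0,0,-0.2],0,0.3],[[0,0,-0.2],0,0.3],[[0,0,-0.2],0,0.3],[[0,0,-0.2],0,0.3],[[0,0,-0.2],0,0.3],[[0,0,-0.2],0,0.3]]'; python3 - <<'E'
from h import *
o=get_obs();print(abs(o["qvel"]).max(),o["grip_width"])
f=grab_frame("scene");cv2.imwrite("pics/z.png",f["image"])
E
```

```text
clock: 23.2
tcp_pos: [0.4571, 0.0493, 0.3562]
orientation: [-0.914, 1.584, -1.584]
contact_force: [0.4, -0.2, -1.4]
grip_width: 0.0488
0.0029461331756542634 0.048796510509936365
```

View pics/z.png

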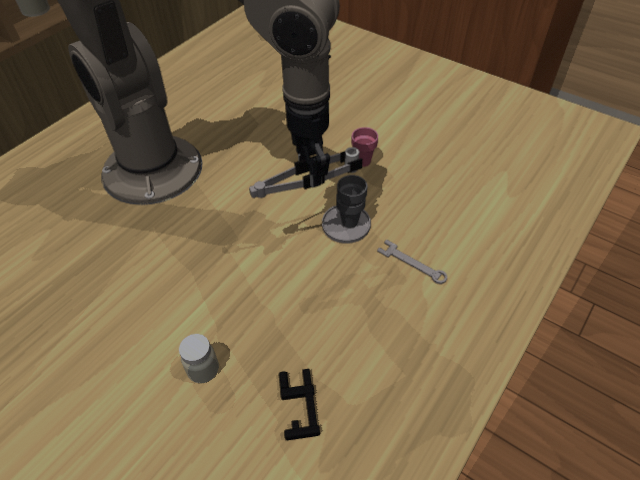

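The final view shows the bush held in the tongs at (352,155), above the nested cups at (350,200). The jar, wrench and clamp look where they were, and the arm is at rest.

```bash
python3 -c "
from bench import *
print(hand_in()); o=get_obs(); print(o['clock'],o['grip_width'],o['tcp_pos'])"
```

```text
the job is handed in; nothing more can be done
None
the job is handed in; nothing more can be done
```

I nested the bench cup in the tray cup, released it, then picked up the bush with the tongs and handed in at about 23 s. The interface gave no verdict, so the results below rest on my own last checks.

- **Cups:** After release, the upper cup matched the fully nested outline in the camera picture (underside 34 mm above the lower cup's) and stood upright. I never saw a force suggesting anything was jammed.
- **Bush:** The grips read 48.8 mm over the outsides, which fits the tongs being closed on the 28 mm bush. In the last picture the bush is upright in the tongs.
- **Position:** I estimate the bush end about 48 mm above the rim, from the arm's height reading. It is within about 5 mm of the mouth's centre.
- **At rest:** Joint speeds were below 0.003 rad/s before I handed in.
- **Bystanders:** The jar, wrench and clamp look unmoved in the last picture. I did not measure their positions.

**Disagreements:** The two cameras differed by 3–5 mm on the cup positions but agreed on the distance between the cups, so I placed the cup using that distance. At the end the arm hid the cups and bush from the top camera, so the final position rests on the scene camera and the arm's own readings. I took that fix before lowering the bush 45 mm; a later 2 mm sideways nudge was not re-measured.

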